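# Show the next parts tray to the desk camera

### The arm

A 7-joint arm with a two-finger parallel gripper is mounted at the origin on the work surface. World frame = base frame: x ahead of the robot, y to its left, z up, the work surface at z = 0. Lengths are in m, angles in rad, forces in N, time in s.
With the tool pointing down it reaches from about 0.35 to 0.9 m from the base axis. Payload 19.9 kg.
Tool frame: the origin (TCP) lies at the very end of the fingers, on their centre line; the grasp point (between the pads) lies pinch_z behind it (pinch_z is the distance from the TCP to the grasp point, in m); z points along the fingers, y is the direction in which the jaws open and shut (so a half turn about z gives the same grasp; the last joint's range is limited). The gripper opens to 94 mm and grips with 3 to 60 N. Pads are 16 mm wide; open, the fingers measure 119 mm over their backs; the gripper's body (75 mm by 177 mm) begins 78 mm behind the grasp point.
Start: joints at [-1.323, 0.417, -0.01, 1.614, 0.005, 1.111, -0.053], TCP at [0.179, 0.599, 0.205] pointing down, gripper open.
Joint ranges: [-2.81, 2.81], [-0.39, 2.02], [-1.27, 1.25], [0.06, 2.57], [-1.19, 4.33], [0.19, 2], [-2.82, 2.82]. Speed limits (rad/s): [1.89, 1.89, 2.39, 2.39, 3.01, 3.01, 3.01].

### API

Orientations are given as a rotation vector (axis times angle).
In Python, from plant import * gives the robot as it stands. The module is installed in compiled form; this text tells all that it offers.
- The arm moves only by the tool drive_tool, never from a script. Its argument "targets" is a list of rows, each an object with "dp": the shift along the world's x, y, z in m, a list of three; "spin": the turn about the world's z in degrees; "fingers": the closure in counts, from 0 (fully open) to 255 (shut). A call has 1 to 10 rows; each row shifts and turns the commanded pose from where the row before left it; what a row does not reach is not made up. A row lasts 1/10 s, in which the tool goes at most 50 mm and 8.59 degrees, less where a joint would pass 70% of its speed; a pose out of reach is approached as far as the arm can. A call is refused whole if a number of a shift passes 0.05 or a number of a turn 8.59, either way. A call with a gripper value outside its range is refused whole. The fingers move at their own pace and stop on an object; "squeeze" is the grip in N (left out, the last holds). Time passes only in rows, so rows that do not move let the fingers close. It gives the time, the measured TCP pose, the force and the opening at its end, in the units of the state.
- read_state(): the state, without advancing time (a new reading comes with each control period).
- snapshot(name): name is "scene" or "top"; returns a dict with "img" (480x640x3 uint8, red, green, blue), "range_z" (480x640 float32, m along the optical axis (not along the pixel's ray), 0 where there is no reading), "mtx" (3x3 intrinsics, pixels), "k1" (the pictures are not rectified: a ray, as slopes to the right and down, at radius r is drawn at 1 + k1 r^2 times it, then the intrinsics apply), "position" and "rotation" of the camera in the world. Camera axes: x right, y down, z forward; pixel columns grow to the right and rows downward; lengths in m; the calibration is good to about 2 mm. A picture is of the moment at which its call begins.
- sign_off(): hands the job in, once; it reports no verdict.
Trained networks look in the newest picture that a camera, given by its name, has taken for a name from the list of things; names that differ only in an ending like _2 or _b are one class to them, and where a whole thing is asked for, a point or a joint stands for the part that bears it (a point fixed in the world has none). Each returns a list of dicts, best first, with "score" (0 to 1); they miss things now and then, are a little off and sometimes report something else, mostly with a low value. They report only what shows in the picture. A call takes as long as a camera call.
- look_for(camera, query): "rect" ([centre column, centre row, width, height] in pixels, round what is visible of it).
- tip_of(camera, query): "pixel" ([column, row] in pixels: a listed point, or the origin of a listed thing).
The state is a dict: "t": time; "q": joint angles; "joint_vel": joint speeds; "effort": joint torques, N m; "tool_pos": TCP position; "tool_rot": TCP orientation; "contact_force": force on the tool from outside, world axes, zero at the start; "ft_torque": the same for the moment, N m; "opening": opening from 0.0 (shut) to 1.0 (fully open).
Only numpy, scipy, OpenCV 4.12 (cv2) and the standard library are available. Lean on these libraries where they do the work, as an engineer would, in place of code of your own. Each camera call takes 0.05 s, during which the arm holds its last target.

### The job

Start the show on the control pad by pressing the yellow, then the blue, then the red key, one at a time and fully down, never the green one. Then take the blue top tray by its orange tab and peel it off the sticky grey stack: raise the tab corner about 3 cm while the opposite corner still rests on the stack, then lift the tray away, leaving the grey stack standing on the desk where it is. Finish while holding the tray still and level, gripped in the air about 15 cm above the desk, centred over the round show mat in front of the desk camera, with everything else on the desk left alone.

Things in the scene. Friction and masses are not known exactly. Their poses are not given: they have to be found in the camera images.
- key_yellow_top (a point): centre of the top face of the yellow key (switches the light on): a round spring button 32 mm across on the black control pad, pressed straight down. The pad (130 mm square, 12 high) carries four keys in a 60 mm square grid; which colour is where changes.
- key_yellow (a joint): how far the yellow key is pressed, m: 0 up, 0.006 fully down (bottoms out; 4 N fully down), springs back when let go. Counts as pressed from 0.0045, as up below 0.002.
- key_blue_top (a point): centre of the top face of the blue key (chooses the desk camera): a round spring button 32 mm across on the black control pad, pressed straight down. The pad (130 mm square, 12 high) carries four keys in a 60 mm square grid; which colour is where changes.
- key_blue (a joint): how far the blue key is pressed, m: 0 up, 0.006 fully down (bottoms out; 4 N fully down), springs back when let go. Counts as pressed from 0.0045, as up below 0.002.
- key_red_top (a point): centre of the top face of the red key (starts the recording): a round spring button 32 mm across on the black control pad, pressed straight down. The pad (130 mm square, 12 high) carries four keys in a 60 mm square grid; which colour is where changes.
- key_red (a joint): how far the red key is pressed, m: 0 up, 0.006 fully down (bottoms out; 4 N fully down), springs back when let go. Counts as pressed from 0.0045, as up below 0.002.
- key_green_top (a point): centre of the top face of the green key (ends the stream: not to be pressed): a round spring button 32 mm across on the black control pad, pressed straight down. The pad (130 mm square, 12 high) carries four keys in a 60 mm square grid; which colour is where changes.
- key_green (a joint): how far the green key is pressed, m: 0 up, 0.006 fully down (bottoms out; 4 N fully down), springs back when let go. Counts as pressed from 0.0045, as up below 0.002.
- tab (a point): grip point on the orange upright tab at one corner of the blue top tray: a plate 8 mm thick, 34 wide, standing 37 above the tray's rim; this point is in mid-thickness and mid-width, 22 above the rim and 15 below the tab's top edge (about 69 mm above the desk at the start). Axes as the tray: x is the thin direction, -x points outward along the diagonal.
- tray_center (a point): centre of the blue top tray, 12 mm above its underside; 132 mm square over its rim, body 112 square hanging 18 below the rim, 0.10-0.17 kg, brick pieces fixed inside. z up; -x is the diagonal to the orange tab (grip point at x -76, z +33 mm from here). Its rim rests on the grey stack's rim. A 15 mm deep keel under it, 57 mm from here towards the far corner (+x), is snapped into the stack.
- far_corner (a point): the rim corner of the blue tray opposite the tab, x = +90 mm and z = +8.5 mm from the tray's centre: the point about which the tray tips while it is peeled.
- stack: the grey trays below, one block 132 mm square, 42 high, open on top, 0.7 kg, loose on the desk; origin at the centre of its underside, axes as the tray's at the start. Two sprung pads near its far (+x) corner hold the tray's keel with about 10 N: pulled straight up, the stack's far side is dragged up too; with the tab corner tipped up about 30 mm round the far corner (0.18 rad) the keel comes free.
- mat_center (a point): centre of the top of the round black show mat with a white ring, 140 mm across, 3 thick, fixed. Its axes: +x points to the small desk camera on a stand that belongs to it (stand and camera between 180 and 255 mm from this centre, up to 166 mm high, 85 wide, its lens at 150 mm).
- show_mat: the show mat and its desk camera, one fixed piece; origin on the desk under the mat's centre.
- glass_bowl_a: small clear glass bowl, 80 mm across, 36 high; loose bystander; origin at the centre of its underside.
- glass_bowl_b: small clear glass bowl, 80 mm across, 36 high; loose bystander; origin at the centre of its underside.
- ramekin_a: white ceramic ramekin, 90 mm across, 50 high; loose bystander; origin at the centre of its underside.
- ramekin_b: white ceramic ramekin, 90 mm across, 50 high; loose bystander; origin at the centre of its underside.
- mug: blue mug, 76 mm across, 85 high; loose bystander; origin at the centre of its underside.
- model_tower: cream brick-built tower model on a green 100 mm square plate, 142 mm high; loose bystander; origin at the centre of its underside.
- brick_ring: white ring-shaped brick piece, 60 mm across, 16 high; loose bystander; origin at the centre of its underside.

How it is judged:
By the outcome, as a careful person would: the job done as asked, in the order asked, and still so for the second after the job is handed in, while the arm keeps its last pose, push and grip.
It also fails if it takes over 59 s, if anything falls off the work surface, if the arm or the gripper's body presses on something with over 40 N, if the wrist force passes 120 N, or if a joint passes its speed limit or range.

## Working session

There is one attempt and no reset: what is moved stays moved. The work goes in short steps, Python scripts to look and compute and a tool call to move; the robot and the scene stay as the last step left them, time stands still between calls to the robot, and variables do not carry over. Pictures are saved under pics/ and viewed, and the job is handed in when it is done.

Besides the shell and the picture viewer there is one more tool, called after "Emit:" as name([rows], argument=value, ...), one row to a line, values as JSON. drive_tool: Moves the arm, as the interface text tells. Its arguments: {"type":"object","properties":{"targets":{"type":"array","items":{"type":"object","properties":{"dp":{"type":"array","items":{"type":"number"}},"spin":{"type":"number"},"fingers":{"type":"number"}}}},"squeeze":{"type":"number"}},"required":["targets"]}

```bash
mkdir -p pics; cat > h.py <<'E'
from plant import *
import numpy as np, cv2
def snap(name,fn):
    s=snapshot(name); cv2.imwrite('pics/'+fn,s['img'][:,:,::-1]); return s
def ray(s,px):
    M=np.array(s['mtx']);d=np.array([(px[0]-M[0,2])/M[0,0],(px[1]-M[1,2])/M[1,1]])
    u=d.copy()
    for _ in range(20): u=d/(1+s['k1']*(u@u))
    return np.array([u[0],u[1],1.])
def rot(s):
    R=np.array(s['rotation'],float)
    return R if R.shape==(3,3) else cv2.Rodrigues(R)[0]
def at_z(s,px,z):
    r=rot(s)@ray(s,px);p=np.array(s['position']);return p+r*(z-p[2])/r[2]
def at_d(s,px,w=1):
    c,r=int(round(px[0])),int(round(px[1]))
    a=s['range_z'][max(0,r-w):r+w+1,max(0,c-w):c+w+1];a=a[a>0]
    if a.size==0:return None
    return np.array(s['position'])+rot(s)@ray(s,px)*np.median(a)
E
python3 - <<'E'
from h import *
np.set_printoptions(precision=4,suppress=True)
print(read_state())
for c in ['scene','top']:
    s=snap(c,c+'0.png'); print(c,s['position'],s['rotation'],s['mtx'],s['k1'])
    np.save('pics/'+c+'0.npy',s,allow_pickle=True)
    for n,z in [('key_yellow_top',None),('key_blue_top',None),('key_red_top',None),('key_green_top',None),('tab',.069),('tray_center',None),('far_corner',None),('stack',0),('mat_center',.003)]:
        for d in tip_of(c,n)[:2]:
            print(n,d['score'],d['pixel'],'depth',at_d(s,d['pixel']),'z',at_z(s,d['pixel'],z) if z is not None else '')
E
```

```text
{'t': 0.0, 'q': array([-1.3225,  0.418 , -0.0103,  1.6142,  0.0047,  1.1107, -0.053 ]), 'joint_vel': array([-0.0019,  0.0015,  0.0009, -0.0008, -0.0004,  0.0001,  0.0006]), 'effort': array([  0.0006, -85.1254,   0.639 , -42.5984,  -0.0488,   0.0187,
         0.0002]), 'tool_pos': array([0.1785, 0.5986, 0.2048]), 'tool_rot': array([-0.4536, -3.1086,  0.0019]), 'contact_force': array([-0.8292, -0.9621, -0.4983]), 'ft_torque': array([-0.0083, -0.0344,  0.0056]), 'opening': 1.00242227799341}
scene [1.2203 0.3141 1.0267] [-1.4727 -2.2497  0.7287] [[494.9162   0.     318.1872]
 [  0.     494.9162 240.6936]
 [  0.       0.       1.    ]] -0.07773204409051858
key_yellow_top 0.46 [181.1, 186.2] depth [ 0.5232 -0.3791  0.0316] z 
key_blue_top 0.48 [212.3, 182.7] depth [ 0.4808 -0.3049  0.0358] z 
key_red_top 0.59 [196.8, 175.0] depth [ 0.4719 -0.3602  0.0344] z 
key_red_top 0.23 [255.9, 261.2] depth [ 0.642  -0.0898  0.0012] z 
key_green_top 0.56 [199.4, 195.2] depth [ 0.5335 -0.3137  0.0349] z 
key_green_top 0.43 [146.1, 242.3] depth [ 0.7172 -0.3601  0.0254] z 
tab 0.91 [304.0, 213.6] depth 
[... 895 characters left out ...]
-0.3068  0.0365] z 
key_blue_top 0.43 [401.7, 326.4] depth [ 0.3769 -0.1231  0.0063] z 
key_red_top 0.58 [506.6, 281.9] depth [ 0.472  -0.3672  0.0355] z 
key_green_top 0.71 [481.1, 254.2] depth [ 0.539  -0.3148  0.0359] z 
tab 0.77 [361.1, 266.8] depth [ 0.5111 -0.0291  0.0815] z [ 0.5129 -0.0299  0.069 ]
tab 0.51 [401.7, 325.2] depth [ 0.3797 -0.1233  0.0058] z [ 0.378  -0.1147  0.069 ]
tray_center 0.68 [366.1, 239.7] depth [ 0.5826 -0.0466  0.037 ] z 
far_corner 0.68 [373.0, 204.4] depth [ 0.6785 -0.0703  0.0038] z 
mat_center 0.83 [237.6, 277.1] depth [0.5066 0.2674 0.0056] z [0.507  0.2679 0.003 ]
mat_center 0.49 [478.8, 256.7] depth [ 0.5333 -0.3092  0.035 ] z [ 0.5384 -0.3188  0.003 ]
```

View pics/scene0.png

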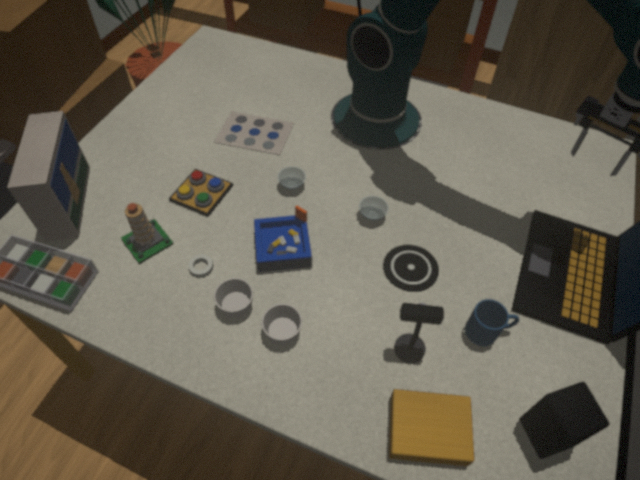

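View pics/top0.png

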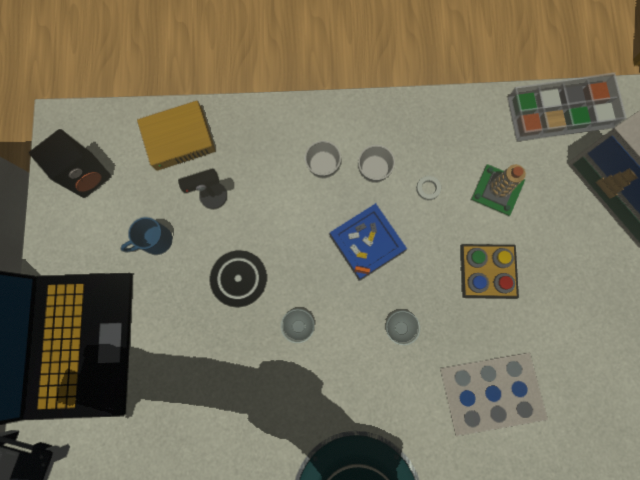

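The top view shows the key pad near (489,271): green is upper left, yellow upper right, blue lower left and red lower right. The tray is near (367,241) with its tab at (362,268). The mat is at (238,278), with its camera at about (205,185). Next I'll measure these more precisely.

```bash
cat > m.py <<'E'
from h import *
np.set_printoptions(precision=4,suppress=True)
def blob(s,roi,hlo,hhi,smin=80,vmin=50):
    x0,y0,x1,y1=roi
    hsv=cv2.cvtColor(s['img'],cv2.COLOR_RGB2HSV)
    m=np.zeros(hsv.shape[:2],bool)
    h=hsv[...,0].astype(int)
    k=((h>=hlo)&(h<=hhi)) if hlo<=hhi else ((h>=hlo)|(h<=hhi))
    k&=(hsv[...,1]>=smin)&(hsv[...,2]>=vmin)
    m[y0:y1,x0:x1]=k[y0:y1,x0:x1]
    n,l,st,c=cv2.connectedComponentsWithStats(m.astype(np.uint8))
    i=1+np.argmax(st[1:,4]); return c[i],st[i],l==i
E
python3 - <<'E'
from m import *
S={c:np.load('pics/'+c+'0.npy',allow_pickle=True).item() for c in['scene','top']}
rois={'top':dict(g=(466,246,491,269),y=(494,246,518,269),b=(467,271,492,296),r=(494,271,519,296)),
'scene':dict(y=(172,179,192,198),b=(206,175,224,192),r=(188,167,206,184),g=(194,190,214,208))}
hue=dict(g=(40,85),y=(18,32),b=(100,130),r=(170,8))
for c in S:
    s=S[c]
    for k,r in rois[c].items():
        ct,st,l=blob(s,r,*hue[k],smin=100)
        d=at_d(s,ct,2); print(c,k,ct,st,'d',d,'z.03',at_z(s,ct,d[2]),at_z(s,ct,.03))
s=S['top']
# heights around pad
for px in [(492,270),(464,270),(492,246),(455,270),(440,300)]: print(px,at_d(s,px,1))
b=blob(s,(320,195,415,285),100,130,smin=120)
r=cv2.minAreaRect(np.argwhere(b[2])[:,::-1].astype(np.float32));print('tray',b[0],b[1],r)
for p in cv2.boxPoints(r): print(p,at_z(s,p,.0455))
print('ctr',at_z(s,r[0],.0455))
o=blob(s,(345,255,380,280),0,17,smin=120);print('tab',o[0],o[1],at_z(s,o[0],.084),at_d(s,o[0],0))
r=cv2.minAreaRect(np.argwhere(o[2])[:,::-1].astype(np.float32));print(r)
s=S['scene']
o=blob(s,(290,200,315,228),0,17,smin=100);print('tab',o[0],o[1],at_z(s,o[0],.069),at_d(s,o[0],0))
b=blob(s,(245,205,315,275),100,130,smin=120); print(b[0],b[1])
for c in S:
    im=S[c]['img'];
    a=im[235:310,440:530] if c=='top' else im[160:220,160:240]
    bb=im[190:290,320:420] if c=='top' else im[195:280,245:325]
    f=lambda x:cv2.resize(x,(400,400),interpolation=cv2.INTER_CUBIC)[:,:,::-1]
    cv2.imwrite(f'pics/z_{c}.png',np.hstack([f(a),f(bb)]))
E
```

```text
scene y [184.7941 187.3235] [178 179  14  16 136] d [ 0.5243 -0.3659  0.0339] z.03 [ 0.5243 -0.3659  0.0339] [ 0.5216 -0.3686  0.03  ]
scene b [214.5231 181.8154] [210 178  10   8  65] d [ 0.4749 -0.3014  0.0351] z.03 [ 0.4749 -0.3014  0.0351] [ 0.4711 -0.3046  0.03  ]
scene r [196.5238 174.7738] [191 170  12  10  84] d [ 0.4717 -0.3612  0.0347] z.03 [ 0.4717 -0.3612  0.0347] [ 0.4682 -0.3643  0.03  ]
scene g [202.1053 196.1228] [198 193   9   8  57] d [ 0.5335 -0.3052  0.0351] z.03 [ 0.5335 -0.3052  0.0351] [ 0.53   -0.3084  0.03  ]
top g [478.25   256.5417] [472 251  13  12 120] d [ 0.5337 -0.308   0.035 ] z.03 [ 0.5337 -0.308   0.035 ] [ 0.5345 -0.3095  0.03  ]
top y [505.0786 256.5566] [494 246  22  23 318] d [ 0.5316 -0.3695  0.036 ] z.03 [ 0.5316 -0.3695  0.036 ] [ 0.5325 -0.3716  0.03  ]
top b [479.4286 281.85  ] [473 276  14  13 140] d [ 0.4739 -0.3052  0.0354] z.03 [ 0.4739 -0.3052  0.0354] [ 0.4745 -0.3068  0.03  ]
top r [505.4934 282.0724] [499 276  14  13 152] d [ 0.4716 -0.3647  0.0354] z.03 [ 0.4716 -0.3647  0.0354] [ 0.4722 -0.3665  0.03  ]
(492, 270) [ 0.5035 -0.3433 
[... 167 characters left out ...]
9099 239.3736] [ 331  204   75   67 2374] ((367.7307434082031, 240.34616088867188), (55.19266891479492, 54.637962341308594), 56.30992889404297)
[329.6923 232.5385] [0.6013 0.0398 0.0455]
[375.1538 202.2308] [ 0.6722 -0.0719  0.0455]
[405.7692 248.1539] [ 0.5575 -0.1383  0.0455]
[360.3077 278.4615] [ 0.4889 -0.0282  0.0455]
ctr [ 0.5792 -0.0498  0.0455]
tab [362.0448 269.403 ] [355 266  15   8  67] [ 0.5047 -0.0308  0.084 ] [ 0.5042 -0.0306  0.0877]
((362.0294189453125, 269.38238525390625), (14.309601783752441, 4.6081767082214355), 14.03624439239502)
tab [300.785  212.6729] [296 206  11  15 107] [ 0.5043 -0.0283  0.069 ] [ 0.5084 -0.0264  0.0745]
[279.4714 239.8322] [ 255  217   55   45 1466]
```

```bash
python3 -c "
import cv2,numpy as np
cv2.imwrite('pics/zz.png',np.vstack([cv2.resize(cv2.imread('pics/z_%s.png'%c),(600,300)) for c in('top','scene')]))"
```

```text
(no output)
```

View pics/zz.png

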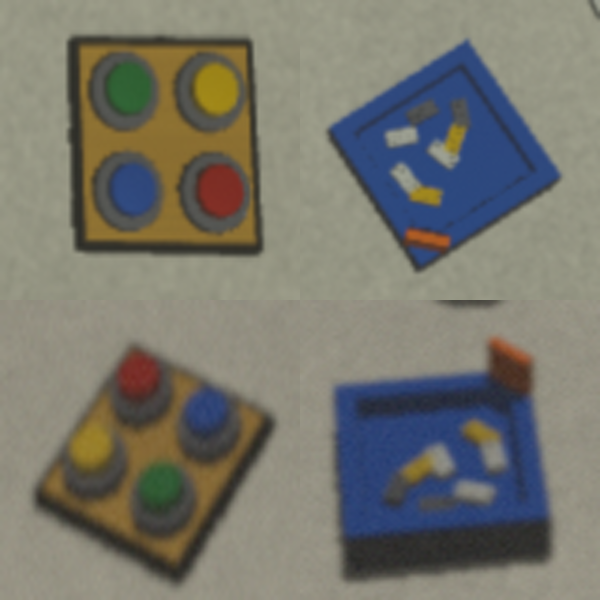

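Emit:
drive_tool([
  {"dp":[0.025,-0.035,0],"spin":-7.5,"fingers":255},
  {"dp":[0.025,-0.035,0],"spin":-7.5,"fingers":255},
  {"dp":[0.025,-0.035,0],"spin":-7.5,"fingers":255},
  {"dp":[0.025,-0.035,0],"spin":-7.5,"fingers":255},
  {"dp":[0.025,-0.035,0],"spin":-7.5,"fingers":255},
  {"dp":[0.025,-0.035,0],"spin":-7.5,"fingers":255},
  {"dp":[0.025,-0.035,0],"spin":-7.5,"fingers":255},
  {"dp":[0.025,-0.035,0],"spin":-7.5,"fingers":255},
  {"dp":[0.025,-0.035,0],"spin":-7.5,"fingers":255},
  {"dp":[0.025,-0.035,0],"spin":-7.5,"fingers":255},
], squeeze=10)

```text
t: 2.0
tool_pos: [0.4294, 0.2474, 0.2057]
tool_rot: [-2.258, -2.184, -0.001]
contact_force: [0.5, 0.4, 0.2]
opening: 0.188
```

Emit:
drive_tool([
  {"dp":[0.005,-0.045,0],"spin":-7.5,"fingers":255},
  {"dp":[0.005,-0.045,0],"spin":-7.5,"fingers":255},
  {"dp":[0.005,-0.045,0],"spin":-7.5,"fingers":255},
  {"dp":[0.005,-0.045,0],"spin":-7.5,"fingers":255},
  {"dp":[0.005,-0.045,0],"spin":-7.5,"fingers":255},
  {"dp":[0.005,-0.045,0],"spin":-7.5,"fingers":255},
  {"dp":[0.005,-0.045,0],"spin":-7.5,"fingers":255},
  {"dp":[0.005,-0.045,0],"spin":-7.5,"fingers":255},
  {"dp":[0.005,-0.045,0],"spin":-7.5,"fingers":255},
  {"dp":[0.005,-0.045,0],"spin":-7.5,"fingers":255},
])

```text
t: 3.0
tool_pos: [0.4787, -0.2028, 0.2057]
tool_rot: [-3.121, -0.359, -0.001]
contact_force: [0.0, 0.3, -0.4]
opening: 0.005
```

```bash
cat >> h.py <<'E'
def st():
    s=read_state();R=cv2.Rodrigues(np.array(s['tool_rot']))[0]
    print('t',round(s['t'],2),'tcp',np.round(s['tool_pos'],4),'yaw',round(np.degrees(np.arctan2(R[1,1],R[0,1])),2),'F',np.round(s['contact_force'],2),'open',round(s['opening'],3),'q',np.round(s['q'],2),'zaxis',np.round(R[:,2],3))
E
python3 -c "
import plant;print([k for k in dir(plant) if k[0]!='_'],getattr(plant,'pinch_z',None))
from h import *;st()"
```

```text
['Unreachable', 'look_for', 'pinch_z', 'read_state', 'sign_off', 'snapshot', 'tip_of'] 0.0188
t 3.0 tcp [ 0.4787 -0.2028  0.2057] yaw -76.88 F [ 0.    0.27 -0.36] open 0.005 q [-0.37  0.31  0.86  1.9  -0.27  1.06 -0.74] zaxis [ 0.001  0.    -1.   ]
```

Emit:
drive_tool([
  {"dp":[0.013,-0.041,0]},
  {"dp":[0.013,-0.041,0]},
  {"dp":[0.013,-0.041,0]},
  {"dp":[0.013,-0.042,0]},
  {"dp":[0,0,-0.04]},
  {"dp":[0,0,-0.04]},
  {"dp":[0,0,-0.04]},
  {"dp":[0,0,-0.035]},
  {"dp":[0,0,0]},
])

```text
validation failed for argument at $.ta...
```

```bash
python3 -c "
from h import *;st()
s=snap('scene','s1.png');cv2.imwrite('pics/s1c.png',cv2.resize(s['img'][130:250,110:270,::-1],(800,600)))"
```

```text
t 3.0 tcp [ 0.4787 -0.2028  0.2057] yaw -76.88 F [ 0.    0.27 -0.36] open 0.005 q [-0.37  0.31  0.86  1.9  -0.27  1.06 -0.74] zaxis [ 0.001  0.    -1.   ]
```

View pics/s1c.png

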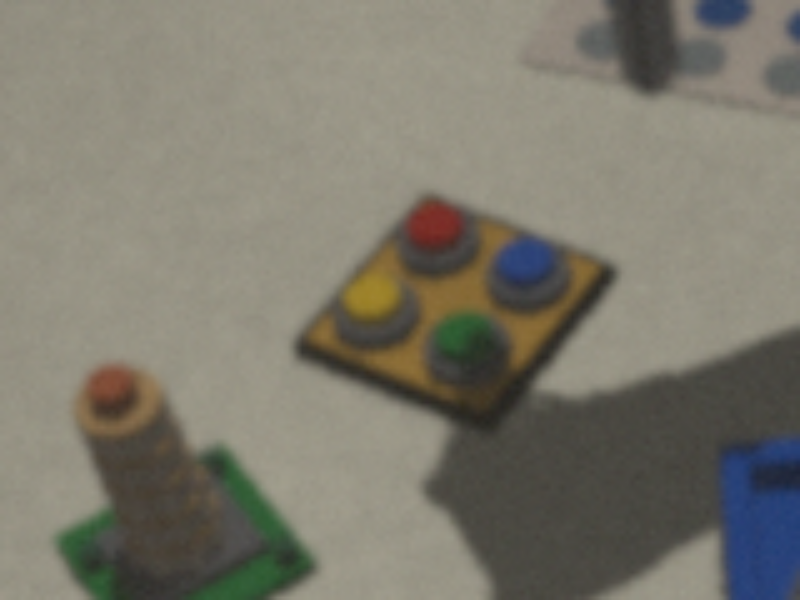

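The move was refused because every row needs all its fields. The picture shows the closed fingers at about (645,60), the four keys up on the pad, and the tower left of the pad.

Emit:
drive_tool([
  {"dp":[0.013,-0.041,0],"spin":0,"fingers":255},
  {"dp":[0.013,-0.041,0],"spin":0,"fingers":255},
  {"dp":[0.013,-0.041,0],"spin":0,"fingers":255},
  {"dp":[0.013,-0.042,0],"spin":0,"fingers":255},
  {"dp":[0,0,-0.04],"spin":0,"fingers":255},
  {"dp":[0,0,-0.04],"spin":0,"fingers":255},
  {"dp":[0,0,-0.04],"spin":0,"fingers":255},
  {"dp":[0,0,-0.035],"spin":0,"fingers":255},
  {"dp":[0,0,0],"spin":0,"fingers":255},
])

```text
t: 3.95
tool_pos: [0.5287, -0.3644, 0.0464]
tool_rot: [-3.116, -0.366, 0.008]
contact_force: [0.1, -0.0, -0.3]
opening: 0.005
```

```bash
python3 -c "
from h import *;st()
s=snap('scene','s2.png');cv2.imwrite('pics/s2c.png',cv2.resize(s['img'][130:250,110:270,::-1],(800,600)))"
```

```text
t 3.95 tcp [ 0.5287 -0.3644  0.0464] yaw -76.59 F [ 0.09 -0.03 -0.27] open 0.005 q [ 0.08  0.74  0.69  1.7  -0.57  0.92 -0.34] zaxis [-0.006  0.003 -1.   ]
```

View pics/s2c.png

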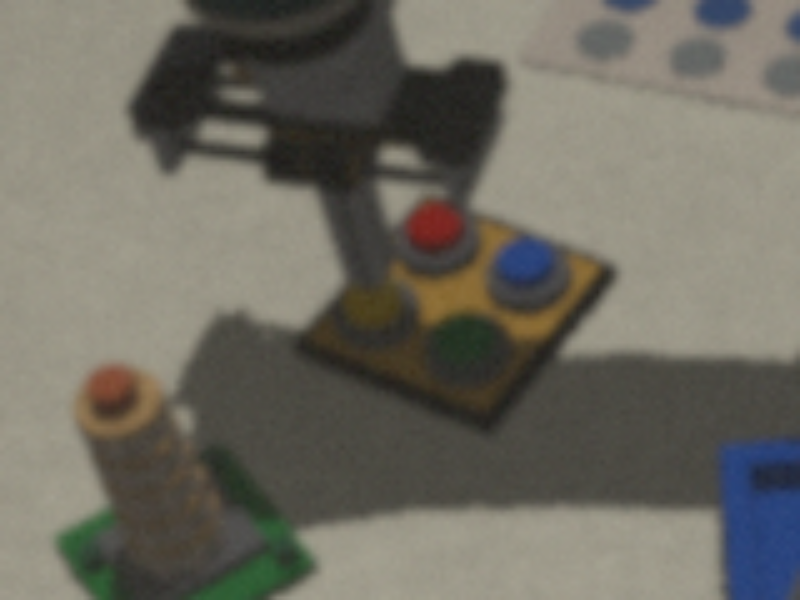

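The fingers are over the yellow key at about (370,300), and the tower is clear of the gripper. Pressing now.

Emit:
drive_tool([
  {"dp":[0.001,-0.002,-0.01],"spin":0,"fingers":255},
  {"dp":[0,0,-0.004],"spin":0,"fingers":255},
  {"dp":[0,0,-0.003],"spin":0,"fingers":255},
  {"dp":[0,0,0],"spin":0,"fingers":255},
  {"dp":[0,0,0],"spin":0,"fingers":255},
])

```text
t: 4.5
tool_pos: [0.5319, -0.3682, 0.034]
tool_rot: [3.12, 0.366, 0.001]
contact_force: [1.1, -1.0, 1.5]
opening: 0.004
```

Emit:
drive_tool([
  {"dp":[0,0,-0.003],"spin":0,"fingers":255},
  {"dp":[0,0,-0.002],"spin":0,"fingers":255},
  {"dp":[0,0,0],"spin":0,"fingers":255},
  {"dp":[0,0,0],"spin":0,"fingers":255},
])

```text
t: 4.9
tool_pos: [0.5319, -0.3682, 0.0286]
tool_rot: [3.12, 0.366, 0.001]
contact_force: [3.3, -1.2, 3.6]
opening: 0.01
```

Emit:
drive_tool([
  {"dp":[0,0,-0.001],"spin":0,"fingers":255},
  {"dp":[0,0,-0.001],"spin":0,"fingers":255},
  {"dp":[0,0,0],"spin":0,"fingers":255},
])

```text
t: 5.2
tool_pos: [0.5321, -0.3684, 0.0279]
tool_rot: [3.12, 0.366, 0.002]
contact_force: [-3.2, 4.8, 24.9]
opening: 0.005
```

Emit:
drive_tool([
  {"dp":[0,0,0.015],"spin":0,"fingers":255},
  {"dp":[0,0,0.02],"spin":0,"fingers":255},
  {"dp":[-0.019,0.021,0],"spin":0,"fingers":255},
  {"dp":[-0.019,0.021,0],"spin":0,"fingers":255},
  {"dp":[-0.02,0.021,0],"spin":0,"fingers":255},
  {"dp":[0,0,-0.01],"spin":0,"fingers":255},
  {"dp":[0,0,0],"spin":0,"fingers":255},
])

```text
t: 5.9
tool_pos: [0.4732, -0.3044, 0.0508]
tool_rot: [-3.119, -0.367, 0.002]
contact_force: [0.3, -0.2, -0.3]
opening: 0.002
```

```bash
python3 -c "
from h import *;st()
s=snap('scene','s3.png');cv2.imwrite('pics/s3c.png',cv2.resize(s['img'][130:250,110:270,::-1],(800,600)))"
```

```text
t 5.9 tcp [ 0.4732 -0.3044  0.0508] yaw -76.57 F [ 0.34 -0.23 -0.32] open 0.002 q [-0.03  0.62  0.72  1.91 -0.55  0.82 -0.36] zaxis [-0.001  0.001 -1.   ]
```

View pics/s3c.png

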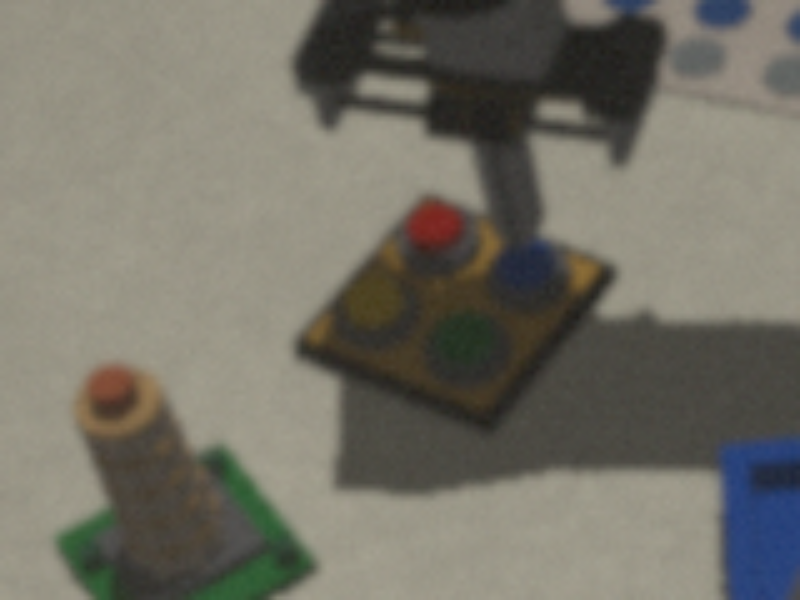

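The fingers hover over the blue key at about (525,255).

Emit:
drive_tool([
  {"dp":[0,0,-0.013],"spin":0,"fingers":255},
  {"dp":[0,0,-0.004],"spin":0,"fingers":255},
  {"dp":[0,0,-0.004],"spin":0,"fingers":255},
  {"dp":[0,0,-0.003],"spin":0,"fingers":255},
  {"dp":[0,0,0],"spin":0,"fingers":255},
  {"dp":[0,0,0],"spin":0,"fingers":255},
])

```text
t: 6.55
tool_pos: [0.4736, -0.3054, 0.028]
tool_rot: [-3.12, -0.366, -0.0]
contact_force: [-4.5, 4.2, 16.9]
opening: 0.005
```

Blue has bottomed out (16.9 N). Next is red, about (-0.002, -0.060) from here.

Emit:
drive_tool([
  {"dp":[0,0,0.015],"spin":0,"fingers":255},
  {"dp":[0,0,0.02],"spin":0,"fingers":255},
  {"dp":[-0.001,-0.03,0],"spin":0,"fingers":255},
  {"dp":[-0.001,-0.03,0],"spin":0,"fingers":255},
  {"dp":[0,0,-0.01],"spin":0,"fingers":255},
  {"dp":[0,0,0],"spin":0,"fingers":255},
])

```text
t: 7.15
tool_pos: [0.4709, -0.3652, 0.0516]
tool_rot: [-3.12, -0.365, 0.002]
contact_force: [-0.8, 0.8, -0.4]
opening: 0.005
```

Emit:
drive_tool([
  {"dp":[0,0,-0.013],"spin":0,"fingers":255},
  {"dp":[0,0,-0.004],"spin":0,"fingers":255},
  {"dp":[0,0,-0.004],"spin":0,"fingers":255},
  {"dp":[0,0,-0.004],"spin":0,"fingers":255},
  {"dp":[0,0,0],"spin":0,"fingers":255},
  {"dp":[0,0,0],"spin":0,"fingers":255},
])

```text
t: 7.75
tool_pos: [0.4718, -0.3645, 0.028]
tool_rot: [-3.119, -0.367, -0.001]
contact_force: [-4.2, 7.4, 17.8]
opening: 0.004
```

Emit:
drive_tool([
  {"dp":[0,0,0.02],"spin":0,"fingers":255},
  {"dp":[0,0,0.05],"spin":0,"fingers":255},
  {"dp":[0.004,0.04,0.05],"spin":7,"fingers":255},
  {"dp":[0.004,0.041,0],"spin":8,"fingers":140},
  {"dp":[0.004,0.042,0],"spin":8,"fingers":140},
  {"dp":[0.004,0.042,0],"spin":8,"fingers":140},
  {"dp":[0.004,0.042,0],"spin":8,"fingers":140},
  {"dp":[0.004,0.042,0],"spin":8,"fingers":140},
  {"dp":[0.005,0.042,0],"spin":8,"fingers":140},
  {"dp":[0.004,0.042,0],"spin":8,"fingers":140},
])

```text
t: 8.75
tool_pos: [0.5038, -0.039, 0.1366]
tool_rot: [2.463, 1.95, 0.001]
contact_force: [1.7, -0.4, 0.4]
opening: 0.447
```

Emit:
drive_tool([
  {"dp":[0,0,0],"spin":0,"fingers":140},
  {"dp":[0,0,0],"spin":0,"fingers":140},
])

```text
t: 8.95
tool_pos: [0.5038, -0.0402, 0.1365]
tool_rot: [2.468, 1.944, 0.0]
contact_force: [1.0, -1.4, 0.9]
opening: 0.45
```

```bash
python3 -c "
from m import *;st()
s=snap('scene','s4.png');cv2.imwrite('pics/s4c.png',cv2.resize(s['img'][150:290,220:400,::-1],(760,591)))
S=np.load('pics/scene0.npy',allow_pickle=True).item()
for x in (S,s):
  o=blob(x,(285,198,318,230),0,17,smin=100);print(o[0],at_z(x,o[0],.069))
  b=blob(x,(245,205,315,275),100,130,smin=120); print(b[0],b[1])
"
```

```text
t 8.95 tcp [ 0.5038 -0.0402  0.1365] yaw -13.53 F [ 1.01 -1.39  0.85] open 0.45 q [-0.43  0.32  0.53  1.99 -0.21  0.88 -0.02] zaxis [ 0.  0. -1.]
[300.785  212.6729] [ 0.5043 -0.0283  0.069 ]
[279.4714 239.8322] [ 255  217   55   45 1466]
[300.8934 213.377 ] [ 0.5063 -0.0271  0.069 ]
[303.8333 249.6012] [293 236  17  23 168]
```

View pics/s4c.png

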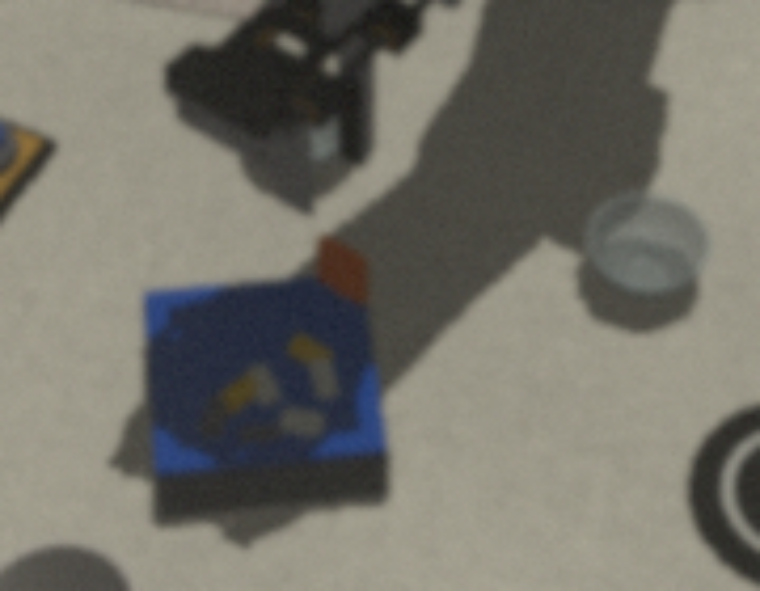

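The fingers (around (300,180)) straddle the space above the tab, which is at about (343,270) and hasn't moved. I'll correct by (+0.001, +0.010) and go down.

Emit:
drive_tool([
  {"dp":[0.001,0.01,0],"spin":0,"fingers":140},
  {"dp":[0,0,0],"spin":0,"fingers":140},
  {"dp":[0,0,-0.03],"spin":0,"fingers":140},
  {"dp":[0,0,-0.02],"spin":0,"fingers":140},
  {"dp":[0,0,-0.02],"spin":0,"fingers":140},
  {"dp":[0,0,-0.01],"spin":0,"fingers":140},
  {"dp":[0,0,-0.006],"spin":0,"fingers":140},
  {"dp":[0,0,0],"spin":0,"fingers":140},
])

```text
t: 9.8
tool_pos: [0.5046, -0.0312, 0.0502]
tool_rot: [-2.469, -1.942, 0.001]
contact_force: [-0.5, 0.7, 0.3]
opening: 0.452
```

```bash
python3 -c "
from m import *;st()
s=snap('scene','s5.png');cv2.imwrite('pics/s5c.png',cv2.resize(s['img'][180:270,240:360,::-1],(760,570)))
"
```

```text
t 9.8 tcp [ 0.5046 -0.0312  0.0502] yaw -13.63 F [-0.54  0.7   0.26] open 0.452 q [-0.38  0.46  0.46  2.04 -0.31  0.71  0.04] zaxis [-0.001 -0.    -1.   ]
```

View pics/s5c.png

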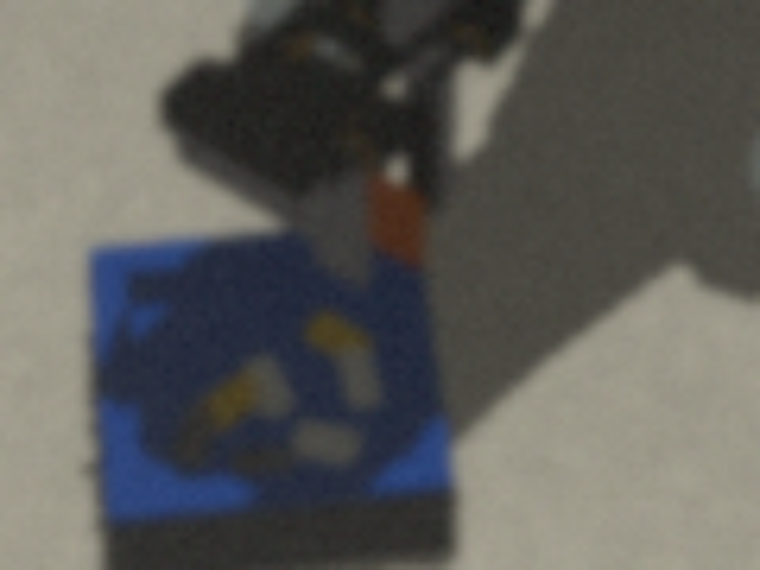

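Emit:
drive_tool([
  {"dp":[0,0,0],"spin":0,"fingers":180},
  {"dp":[0,0,0],"spin":0,"fingers":200},
  {"dp":[0,0,0],"spin":0,"fingers":215},
  {"dp":[0,0,0],"spin":0,"fingers":225},
  {"dp":[0,0,0],"spin":0,"fingers":235},
  {"dp":[0,0,0],"spin":0,"fingers":245},
  {"dp":[0,0,0],"spin":0,"fingers":255},
], squeeze=3)

```text
t: 10.55
tool_pos: [0.5048, -0.0309, 0.0505]
tool_rot: [-2.469, -1.943, -0.0]
contact_force: [-0.4, 0.2, 4.3]
opening: 0.085
```

```bash
python3 -c "
from m import *;st()
s=snap('scene','s6.png');cv2.imwrite('pics/s6c.png',cv2.resize(s['img'][180:270,240:360,::-1],(760,570)))
"
```

```text
t 10.55 tcp [ 0.5048 -0.0309  0.0505] yaw -13.6 F [-0.45  0.17  4.29] open 0.085 q [-0.38  0.46  0.46  2.04 -0.31  0.71  0.04] zaxis [ 0.  0. -1.]
```

View pics/s6c.png

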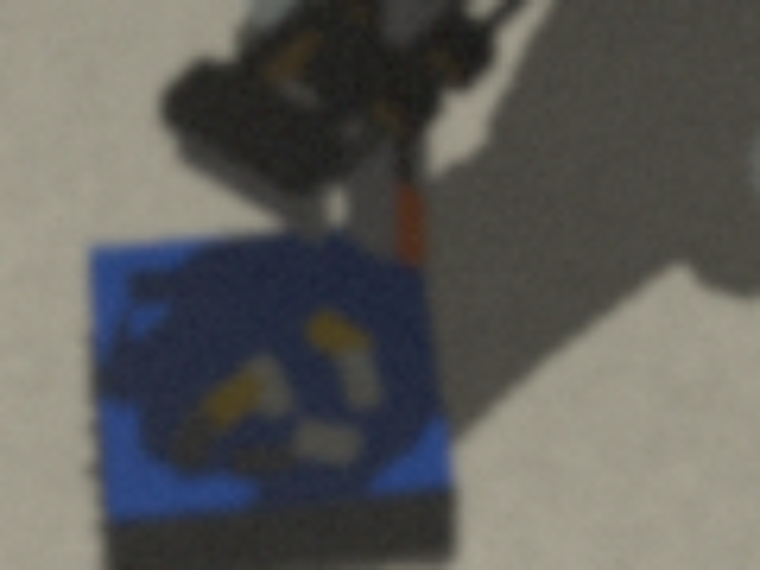

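Emit:
drive_tool([
  {"dp":[0,0,0],"spin":0,"fingers":215},
  {"dp":[0,0,0.003],"spin":0,"fingers":215},
  {"dp":[0,0,0],"spin":0,"fingers":230},
  {"dp":[0,0,0],"spin":0,"fingers":240},
  {"dp":[0,0,0],"spin":0,"fingers":255},
  {"dp":[0,0,0],"spin":0,"fingers":255},
  {"dp":[0,0,0],"spin":0,"fingers":255},
])

```text
t: 11.3
tool_pos: [0.5048, -0.0309, 0.0535]
tool_rot: [2.469, 1.943, 0.0]
contact_force: [-1.1, 0.7, 6.0]
opening: 0.087
```

Emit:
drive_tool([
  {"dp":[0,0,0],"spin":0,"fingers":255},
  {"dp":[0,0,0],"spin":0,"fingers":255},
  {"dp":[0.0005,0,0.003],"spin":0,"fingers":255},
  {"dp":[0.0005,0,0.003],"spin":0,"fingers":255},
  {"dp":[0,0,0],"spin":0,"fingers":255},
  {"dp":[0,0,0],"spin":0,"fingers":255},
], squeeze=12)

```text
t: 11.9
tool_pos: [0.5054, -0.0308, 0.0593]
tool_rot: [-2.468, -1.942, 0.001]
contact_force: [-1.5, -0.1, -3.1]
opening: 0.097
```

```bash
python3 -c "
from m import *;st()
s=snap('scene','s7.png');cv2.imwrite('pics/s7c.png',cv2.resize(s['img'][180:270,240:360,::-1],(760,570)))
"
```

```text
t 11.9 tcp [ 0.5054 -0.0308  0.0593] yaw -13.6 F [-1.53 -0.12 -3.09] open 0.097 q [-0.39  0.45  0.47  2.04 -0.3   0.73  0.03] zaxis [-0.001  0.    -1.   ]
```

View pics/s7c.png

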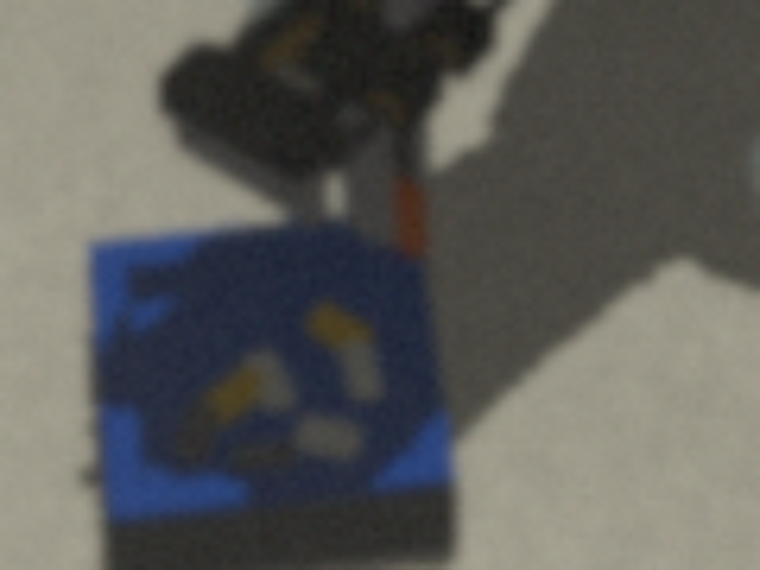

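The tab corner has risen a few mm and the far edge hasn't moved. The pull is 3 N, so I'll carry on along the arc.

Emit:
drive_tool([
  {"dp":[0.0005,0,0.003],"spin":0,"fingers":255},
  {"dp":[0.0006,-0.0002,0.003],"spin":0,"fingers":255},
  {"dp":[0.0006,-0.0002,0.003],"spin":0,"fingers":255},
  {"dp":[0.0007,-0.0002,0.003],"spin":0,"fingers":255},
  {"dp":[0.0008,-0.0002,0.003],"spin":0,"fingers":255},
  {"dp":[0,0,0],"spin":0,"fingers":255},
])

```text
t: 12.55
tool_pos: [0.5091, -0.0317, 0.0748]
tool_rot: [2.469, 1.943, 0.0]
contact_force: [-0.3, -1.0, -3.6]
opening: 0.119
```

```bash
python3 -c "
from m import *;st()
s=snap('scene','s8.png');cv2.imwrite('pics/s8c.png',cv2.resize(s['img'][180:270,240:360,::-1],(760,570)))
"
```

```text
t 12.55 tcp [ 0.5091 -0.0317  0.0748] yaw -13.6 F [-0.26 -1.01 -3.56] open 0.119 q [-0.4   0.43  0.48  2.02 -0.28  0.76  0.02] zaxis [ 0.  0. -1.]
```

View pics/s8c.png

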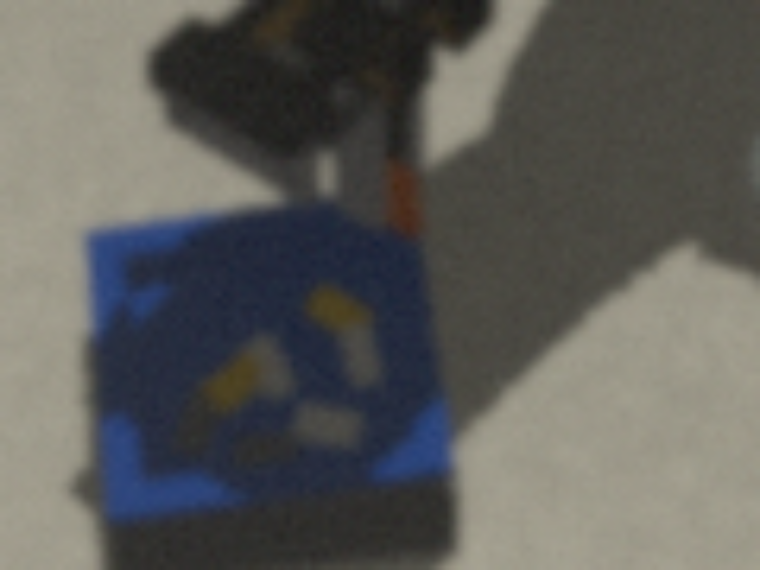

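The tray is tipping nicely about the far (lower) corner near (105,520), and the stack hasn't moved.

Emit:
drive_tool([
  {"dp":[0.0008,-0.0002,0.003],"spin":0,"fingers":255},
  {"dp":[0.0008,-0.0002,0.003],"spin":0,"fingers":255},
  {"dp":[0.0009,-0.0002,0.003],"spin":0,"fingers":255},
  {"dp":[0.0009,-0.0002,0.003],"spin":0,"fingers":255},
  {"dp":[0,0,0],"spin":0,"fingers":255},
  {"dp":[0,0,0],"spin":0,"fingers":255},
])

```text
t: 13.2
tool_pos: [0.5125, -0.0325, 0.0865]
tool_rot: [2.469, 1.943, 0.0]
contact_force: [0.5, 0.3, -0.9]
opening: 0.078
```

```bash
python3 -c "
from m import *;st()
s=snap('scene','s9.png');cv2.imwrite('pics/s9c.png',cv2.resize(s['img'][180:270,240:360,::-1],(760,570)))
"
```

```text
t 13.2 tcp [ 0.5125 -0.0325  0.0865] yaw -13.6 F [ 0.54  0.33 -0.94] open 0.078 q [-0.4   0.41  0.49  2.01 -0.27  0.79  0.01] zaxis [ 0.  0. -1.]
```

View pics/s9c.png

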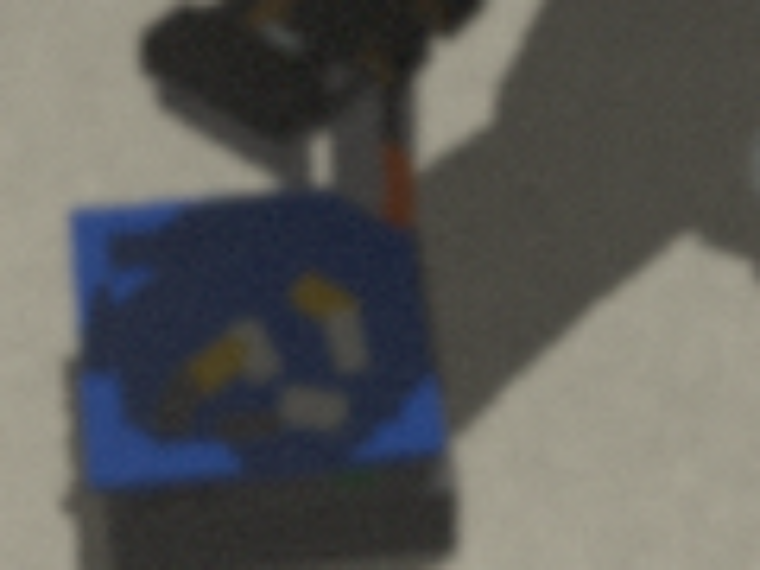

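The keel is free. With the jaws nearly flat on the tab, the tray sits level about 33 mm up, and the grey stack (lower edge near y≈550) hasn't moved. I'll firm up the grip and lift straight up.

Emit:
drive_tool([
  {"dp":[0,0,0],"spin":0,"fingers":255},
  {"dp":[0,0,0],"spin":0,"fingers":255},
  {"dp":[0,0,0.01],"spin":0,"fingers":255},
  {"dp":[0,0,0.015],"spin":0,"fingers":255},
  {"dp":[0,0,0.02],"spin":0,"fingers":255},
  {"dp":[0,0,0.02],"spin":0,"fingers":255},
  {"dp":[0,0,0.02],"spin":0,"fingers":255},
  {"dp":[0,0,0.01],"spin":0,"fingers":255},
  {"dp":[0,0,0],"spin":0,"fingers":255},
  {"dp":[0,0,0],"spin":0,"fingers":255},
], squeeze=40)

```text
t: 14.25
tool_pos: [0.5121, -0.0324, 0.181]
tool_rot: [-2.468, -1.943, 0.0]
contact_force: [0.8, -0.1, -1.6]
opening: 0.08
```

```bash
python3 -c "
from m import *;st()
s=snap('scene','s10.png');t=snap('top','t10.png')
cv2.imwrite('pics/c10.png',cv2.resize(np.hstack([s['img'][150:330,200:440,::-1],t['img'][170:350,200:440,::-1]]),(800,300)))
np.save('pics/t10.npy',t,allow_pickle=True)
for n,x in(('top',t),('scene',s)):
  for k in ('tray_center','far_corner','tab','stack','mat_center'):
    for d in tip_of(n,k)[:2]: print(n,k,d['score'],d['pixel'],at_d(x,d['pixel']))
"
```

```text
t 14.25 tcp [ 0.5121 -0.0324  0.181 ] yaw -13.59 F [ 0.77 -0.11 -1.64] open 0.08 q [-0.46  0.27  0.55  1.93 -0.17  0.98 -0.07] zaxis [-0.  0. -1.]
top tab 0.59 [297.0, 325.0] [0.3872 0.1248 0.0059]
top mat_center 0.93 [239.8, 278.6] [0.5031 0.2625 0.0029]
scene tray_center 0.58 [280.8, 209.3] [ 0.5783 -0.0436  0.1552]
scene far_corner 0.98 [250.5, 233.0] [ 0.5702 -0.143   0.0029]
scene far_corner 0.38 [182.4, 184.0] [ 0.5006 -0.3944  0.0114]
scene tab 0.78 [299.4, 178.5] [ 0.5213 -0.0217  0.2118]
scene stack 0.86 [281.0, 248.0] [ 0.5862 -0.0467  0.011 ]
scene stack 0.74 [147.4, 243.7] [ 0.7169 -0.358   0.0202]
```

View pics/c10.png

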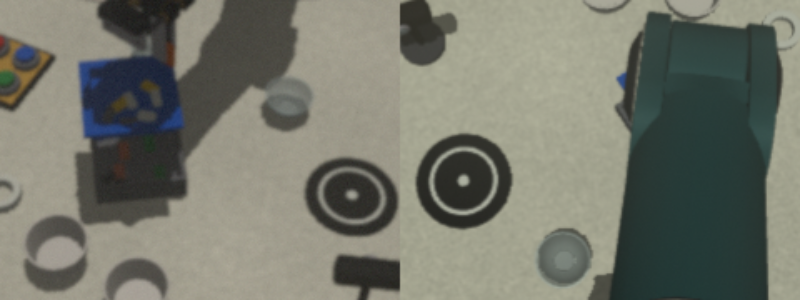

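```bash
python3 -c "
from m import *
for f,roi in (('top',(205,245,272,312)),('scene',(378,240,445,296))):
  s=np.load('pics/'+f+'0.npy',allow_pickle=True).item()
  g=cv2.cvtColor(s['img'],cv2.COLOR_RGB2GRAY);x0,y0,x1,y1=roi
  m=(g[y0:y1,x0:x1]<70).astype(np.uint8)
  c,_=cv2.findContours(m,cv2.RETR_EXTERNAL,cv2.CHAIN_APPROX_NONE);c=max(c,key=cv2.contourArea)
  e=cv2.fitEllipse(c);p=np.array(e[0])+[x0,y0];print(f,p,e[1],at_z(s,p,.003))
s=np.load('pics/top0.npy',allow_pickle=True).item()
for px in [(213,195),(198,181),(185,183),(213,176)]: print(px,at_d(s,px))
"
```

```text
top [237.9028 278.2863] (54.19162368774414, 56.401329040527344) [0.504  0.2671 0.003 ]
scene [410.5596 267.9106] (44.00634765625, 54.18309020996094) [0.506  0.2708 0.003 ]
(213, 195) [0.7119 0.3264 0.0204]
(198, 181) [0.6994 0.324  0.1673]
(185, 183) [0.6956 0.3522 0.1677]
(213, 176) [0.7103 0.2917 0.1656]
```

Emit:
drive_tool([
  {"dp":[-0.003,0.01,0],"spin":1.5,"fingers":255},
  {"dp":[-0.005,0.02,0],"spin":2,"fingers":255},
  {"dp":[-0.006,0.02,0],"spin":2,"fingers":255},
  {"dp":[-0.006,0.02,0],"spin":2,"fingers":255},
  {"dp":[-0.006,0.02,0],"spin":2,"fingers":255},
  {"dp":[-0.006,0.02,0],"spin":2,"fingers":255},
  {"dp":[-0.006,0.02,0],"spin":2,"fingers":255},
  {"dp":[-0.006,0.02,0],"spin":2,"fingers":255},
  {"dp":[-0.006,0.02,0],"spin":2,"fingers":255},
  {"dp":[-0.006,0.02,0],"spin":2,"fingers":255},
])

```text
t: 15.85
tool_pos: [0.4557, 0.1592, 0.1814]
tool_rot: [-2.101, -2.336, 0.0]
contact_force: [0.9, 0.1, -2.2]
opening: 0.084
```

Emit:
drive_tool([
  {"dp":[-0.006,0.02,0],"spin":2,"fingers":255},
  {"dp":[-0.006,0.02,0],"spin":2,"fingers":255},
  {"dp":[-0.006,0.02,-0.003],"spin":2,"fingers":255},
  {"dp":[-0.003,0.02,-0.003],"spin":2,"fingers":255},
  {"dp":[-0.002,0.01,-0.003],"spin":1,"fingers":255},
  {"dp":[0,0,-0.002],"spin":0,"fingers":255},
  {"dp":[0,0,0],"spin":0,"fingers":255},
  {"dp":[0,0,0],"spin":0,"fingers":255},
])

```text
t: 16.65
tool_pos: [0.4337, 0.2465, 0.1704]
tool_rot: [1.917, 2.489, -0.001]
contact_force: [0.4, 0.0, -0.2]
opening: 0.087
```

```bash
python3 -c "
from m import *;st()
s=snap('scene','s11.png');t=snap('top','t11.png')
np.save('pics/s11.npy',s,allow_pickle=True);np.save('pics/t11.npy',t,allow_pickle=True)
for k in ('tray_center','far_corner','tab','stack','mat_center'):
    for d in tip_of('scene',k)[:2]: print(k,d['score'],d['pixel'],at_d(s,d['pixel']))
"
```

```text
t 16.65 tcp [0.4337 0.2465 0.1704] yaw 14.79 F [ 0.38  0.01 -0.2 ] open 0.087 q [-0.84  0.24  0.3   1.97 -0.08  0.95 -0.24] zaxis [-0. -0. -1.]
tray_center 0.68 [424.7, 232.1] [0.498  0.2778 0.1437]
tray_center 0.58 [372.1, 213.5] [0.3838 0.1251 0.0079]
far_corner 0.65 [420.0, 259.9] [0.5898 0.2901 0.1628]
tab 0.8 [427.1, 197.3] [0.5129 0.2627 0.2708]
tab 0.53 [201.7, 195.7] [ 0.5326 -0.3071  0.035 ]
stack 0.68 [282.3, 246.2] [ 0.5782 -0.0471  0.0084]
mat_center 0.91 [410.2, 266.3] [0.5025 0.2686 0.0041]
```

View pics/s11.png

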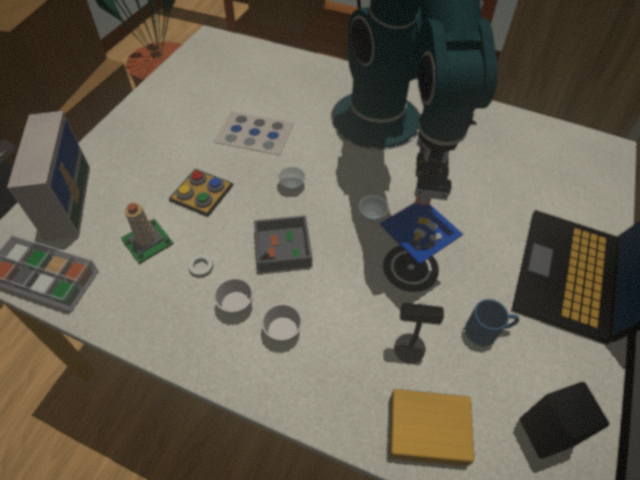

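View pics/t11.png

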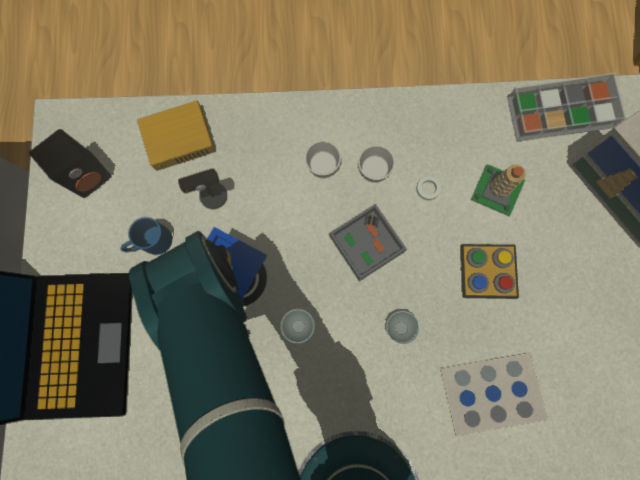

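The tray is in the air over the mat: its rim corners in the scene view are about (380,228), (463,232), (420,260) and (425,203). The stack is in its old place in both views. Next I'll fit the rim to check level and centring.

```bash
cat > fit.py <<'E'
from m import *
def fit(s,roi=(370,190,475,270)):
    b=blob(s,roi,105,130,smin=110,vmin=40)[2]
    P=[];
    for r,c in np.argwhere(b):
        if s['range_z'][r,c]>0: P.append(np.r_[at_d(s,(c,r),0),c,r])
    P=np.array(P); print(len(P),'z pct',np.percentile(P[:,2],[2,25,50,75,98]))
    # rim = upper pts by RANSAC
    best=None;rng=np.random.default_rng(0)
    for _ in range(500):
        q=P[rng.choice(len(P),3,False),:3];n=np.cross(q[1]-q[0],q[2]-q[0])
        if np.linalg.norm(n)<1e-4: continue
        n/=np.linalg.norm(n)
        if n[2]<0:n=-n
        if n[2]<.9: continue
        i=abs((P[:,:3]-q[0])@n)<.003
        if best is None or i.sum()>best.sum():best=i
    Q=P[best,:3];c=Q.mean(0);n=np.linalg.svd(Q-c)[2][2];n*=np.sign(n[2])
    print('plane inl',best.sum(),'c',c,'n',n,'tilt deg',np.degrees(np.arccos(n[2])))
    hull=cv2.convexHull(np.argwhere(b)[:,::-1].astype(np.float32))
    rect=cv2.approxPolyDP(hull,4,True)[:,0]; print('corners px',rect.tolist())
    C=[]
    for p in rect:
        r=rot(s)@ray(s,p);o=np.array(s['position']);C.append(o+r*((c-o)@n)/(r@n)); print(p,C[-1])
    return P,C
E
python3 -c "
from fit import *
s=np.load('pics/s11.npy',allow_pickle=True).item()
P,C=fit(s)
cv2.imwrite('pics/s11c.png',cv2.resize(s['img'][140:300,330:530,::-1],(750,600)))
"
```

```text
1525 z pct [0.1409 0.1442 0.1612 0.1636 0.1663]
plane inl 772 c [0.5246 0.2818 0.1634] n [-0.0025  0.0033  1.    ] tilt deg 0.23891816905128563
corners px [[461.0, 234.0], [418.0, 263.0], [382.0, 223.0], [417.0, 205.0], [433.0, 208.0]]
[461. 234.] [0.4859 0.3545 0.163 ]
[418. 263.] [0.5997 0.2885 0.1635]
[382. 223.] [0.5286 0.1835 0.1637]
[417. 205.] [0.445  0.2404 0.1633]
[433. 208.] [0.4384 0.2769 0.1632]
```

View pics/s11c.png

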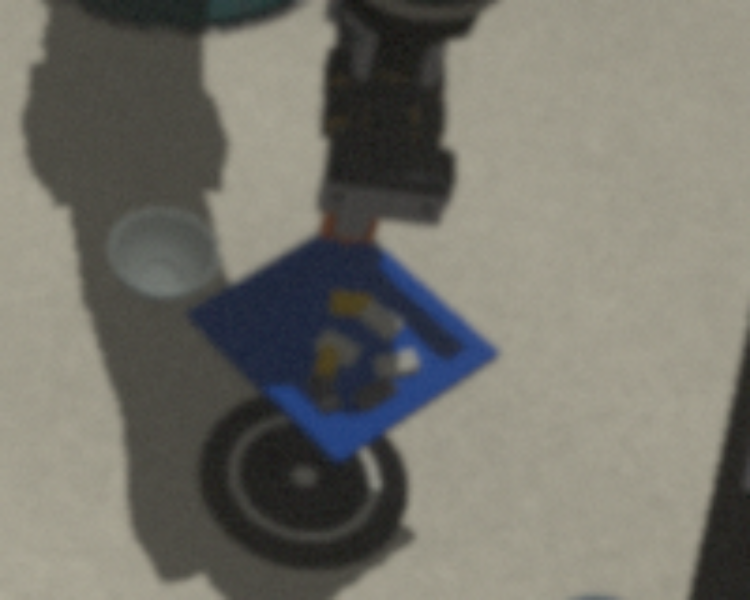

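Emit:
drive_tool([
  {"dp":[-0.002,0.002,-0.001],"spin":0,"fingers":255},
  {"dp":[0,0,0],"spin":0,"fingers":255},
  {"dp":[0,0,0],"spin":0,"fingers":255},
  {"dp":[0,0,0],"spin":0,"fingers":255},
  {"dp":[0,0,0],"spin":0,"fingers":255},
  {"dp":[0,0,0],"spin":0,"fingers":255},
  {"dp":[0,0,0],"spin":0,"fingers":255},
  {"dp":[0,0,0],"spin":0,"fingers":255},
])

```text
t: 17.8
tool_pos: [0.4313, 0.2495, 0.1694]
tool_rot: [-1.915, -2.491, 0.0]
contact_force: [0.6, 0.5, -1.4]
opening: 0.08
```

```bash
python3 -c "
from fit import *
s=snap('scene','s12.png');t=snap('top','t12.png');st();fit(s)
print(np.abs(read_state()['joint_vel']).max())
a=np.load('pics/top0.npy',allow_pickle=True).item()['img'].astype(int);b=t['img'].astype(int)
d=np.abs(a-b).max(2)
# stack outline check: height map >.03
for nm,x in(('0',np.load('pics/top0.npy',allow_pickle=True).item()),('12',t)):
  R=rot(x);pts=[]
  for r in range(198,286):
    for c in range(322,414):
      z=x['range_z'][r,c]
      if z>0 and (np.array(x['position'])+R@ray(x,(c,r))*z)[2]>.012: pts.append((c,r))
  print(nm,len(pts),cv2.minAreaRect(np.array(pts,np.float32)))
def boxes(x):
  g=cv2.cvtColor(x.astype(np.uint8),cv2.COLOR_RGB2GRAY);return g
for n,(c,r) in dict(bowla=(299,323),bowlb=(402,325),ramA=(323,159),ramB=(375,164),ring=(428,188),tower=(497,190),mug=(148,235),pad=(489,271)).items():
  A=boxes(a)[r-28:r+28,c-28:c+28].astype(np.float32);B=boxes(b)[r-28:r+28,c-28:c+28].astype(np.float32)
  print(n,cv2.phaseCorrelate(A,B,cv2.createHanningWindow((56,56),cv2.CV_32F)))
"
```

```text
t 17.9 tcp [0.4313 0.2495 0.1694] yaw 14.89 F [-0.38 -0.87 -0.79] open 0.08 q [-0.84  0.24  0.29  1.97 -0.08  0.95 -0.25] zaxis [-0. -0. -1.]
1397 z pct [0.1405 0.1437 0.1603 0.1627 0.1656]
plane inl 712 c [0.5233 0.2861 0.1624] n [-0.0039 -0.0001  1.    ] tilt deg 0.22107789325622718
corners px [[462.0, 234.0], [421.0, 263.0], [385.0, 223.0], [415.0, 205.0], [431.0, 207.0]]
[462. 234.] [0.4843 0.3566 0.1623]
[421. 263.] [0.5965 0.2943 0.1627]
[385. 223.] [0.5249 0.1895 0.1624]
[415. 205.] [0.4458 0.2361 0.1621]
[431. 207.] [0.4364 0.2718 0.1621]
0.0028284936646502602
0 3220 ((367.6153564453125, 241.42306518554688), (57.411468505859375, 57.68882369995117), 56.3099365234375)
12 1348 ((367.5384216308594, 241.80767822265625), (57.41146469116211, 57.13411331176758), 56.30992889404297)
bowla ((3.519220598689028, -16.107406284620367), 0.04049067073398166)
bowlb ((-0.015101900094030896, -0.024198919236784633), 0.994177705778016)
ramA ((0.01292783295079758, 0.007307260072899169), 0.9707441404130723)
ramB ((-0.021296016580091504, 0.013880831556580375), 1.0039533167415196)
ring ((0.011747417598819254, 0.0016322002400208646), 0.9757295713159773)
tower ((0.008847402699455387, -0.01716158373315224), 0.9822885518603854)
mug ((-0.030025269599434523, -0.13467279294675905), 0.9433479438887702)
pad ((-0.04603180501104731, -0.03183779025379252), 0.9957057305177053)
```

The tray is level (0.2°) and still, its centre is within a few mm of the mat centre, and the stack and bystanders are in place. Handing in.

```bash
python3 -c "
from h import *
sign_off();st()"
```

```text
the job is handed in; nothing more can be done
the job is handed in; nothing more can be done
```

I pressed yellow, then blue, then red, peeled the tray off the stack, and handed the job in at about 18 s. The arm is holding the tray over the show mat; `sign_off()` gives no verdict.

- **Keys:** each of the three bottomed out, with the push rising to 17–25 N at a tool height of about 28 mm. Green was never touched. I confirmed the presses by force and height only, as the keys' joint values can't be read.
- **Peel:** I raised the tab about 33 mm along an arc around the far corner. The pull stayed under 4 N and the keel came free near the end of the arc. With the jaws flat on the tab the tray levelled itself, and I tightened the grip to 40 N before lifting.
- **Final hold:** the rim is tilted about 0.2° and the tray's centre is about 15 cm above the desk. It is centred over the mat to within about 5 mm, which is as close as the different estimates agree.
- **Everything else:** the stack is within about 0.4 pixel (1 mm) of where it started. The pad, tower, ring, ramekins, mug and one bowl show no measurable shift in the top view.
- **Failed check:** the same shift check gave no usable result for the other glass bowl, probably because the arm's shadow falls beside it. By eye it looks to be where it was.

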